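Wedge a heel in the nailing board

TASK

Set the loose leather heel block into the still empty bay of the nailing board, straight breast edge toward the bay's straight fence like its neighbour, gripping it lightly so that the finished leather is not marked, and let go of it. Then take the loose iron wedge near its butt and slide it, thin end first from the board's open front, into the gap between the round back of that heel and the cheek (the only gap still wide enough), gently, without forcing it, until the heel is pressed flush against the fence. Finish still gripping the wedge and keeping it pressed home, so that I can nail the heel; leave everything else on the bench where it is.

Things in the scene. Friction and masses are not known exactly. Their poses are not given: they have to be found in the camera images.
- board: Nailing board fast to the bench: wooden base 100 x 270 x 10 mm, light wooden rails 24 mm tall. Origin: base underside, on the line of the two heel centres; +x away from its open front (robot's side), +y left. Base x = -38 to +62 mm. Two equal bays, heel centres at y = +69 and -59; each has a straight fence at its left (+y) and a tapered cheek at its right.
- seat: Brown leather pad, 58 x 59 x 2 mm, of the EMPTY bay (left or right, varies). Axes parallel to the board's. Origin: pad underside (level with the base's top, 10 mm over the bench), below where the heel's centre belongs. A heel flush on the fence has its origin at y = 0, z = 2 mm and the seat's yaw; along x it may be 15 mm nearer the front or 5 mm farther.
- fence (a point): Point on the empty bay's fence: seat frame (0, +31, 12) mm. The fence's flat face runs along the seat's x from -32 to +44 mm.
- cheek (a point): Point on the face of the empty bay's cheek: seat frame (0, -57.5, 12) mm. The face comes nearer the fence by 0.144 mm per mm of +x (8.2 degrees) and reaches from x = -20 to +39 mm.
- pin (a point): Top of the steel stop pin of the empty bay, 10 mm thick, 14 mm tall, at seat x = +28.5, y = -20 mm: it halts the heel, at about x = 0, when the wedge drags it along +x.
- seat_used: The same pad of the other bay, 128 mm to one side, where a heel and a wedge already sit tight (immovable; the wedge's butt sticks out 25 mm beyond the base's front edge).
- heel: Loose heel block, stacked dark leather, 58 (x) x 62 (y) x 21 mm, 60 g, on the bench. Origin: centre of underside. D-shaped: straight breast edge, 52 mm long, at y = +31 mm; round back, radius about 30 mm, at y = -31. Grip it across the flanks (x = -29 and +29 mm, nearly parallel). Leather marks above 60 N a finger, or 60 N from the wedge.
- heel_breast (a point): Middle of the heel's breast edge, at half height: heel frame (0, +31, 10) mm.
- wedge: Loose polished iron wedge, 33 x 146 x 17 mm, 140 g, lying flat. Origin: underside, mid-length; +y to the thin end. Width 33 mm at y = -68 to -54, narrowing evenly to 24.4 at +6, 12.2 at +51, 3 at the tip (+73). Thickness 17 mm up to y = -54, 11.3 at +6, 5.8 at +51, 3.5 at the tip. Underside flat. Grip firmly across the width near the butt, y = -55.
- wedge_tip (a point): Thin end of the loose wedge: wedge frame (0, +73, 2) mm. When home, the wedge points along the seat's +x turned 0.07 rad to the left, underside on the base or up to 5 mm above it, its origin at seat y = -44 mm and x = +8 mm (give or take 14): there it jams between cheek and heel, the push rising over a few mm. A push of 8 to 20 N is enough.
- hammer: Bystander: cobbler's hammer, 111 x 235 x 39 mm.
- tack_tin: Bystander: dark red hinged tack tin, 72 x 95 x 38 mm.
- polish_tin: Bystander: flat round red polish tin, 62 mm across, 22 mm tall.
- pincers: Bystander: lasting pincers with red handles, 58 x 160 x 12 mm.
- thread_spool: Bystander: spool of thread, 43 mm across, 56 mm tall.
- peg_jar: Bystander: jar of wooden pegs, 48 mm across, 65 mm tall.
- wax_pot: Bystander: round brush pot with waxy top, 72 x 78 x 62 mm.
- knob_awl: Bystander: awl with black knob handle, 42 x 141 x 30 mm.
- cement_tube: Bystander: white tube with red cap, 34 x 122 x 18 mm.
There are look-alikes about, which are no part of the job. What is shaped like the heel but blue is not meant.

How it is judged:
On the way:
1. the heel stands in the empty bay, breast toward the fence, and has been let go (x of heel in the frame of seat between -0.025 and 0.012 m and y of heel in the frame of seat between -0.022 and 0.003 m and z of heel in the frame of seat between -0.001 and 0.0045 m and angle between the y axis of heel and the y axis of seat, either way round below 0.35 rad and y of heel_breast in the frame of seat above 0.005 m and angle between heel's own z axis and vertical below 0.1 rad and contact force between the fingers and heel below 0.1 N), for 0.2 s.
At the end, for the whole second after the job is handed in: Heel flat on the pad of the bay that was empty, its breast flush on the fence (1.8 mm, 0.06 rad); wedge level in the gap beside it, thin end past the heel, less than 8 mm off the base, pressing the heel with over 3 N and still gripped (over 3 N); all at rest (x of heel in the frame of seat between -0.015 and 0.005 m and y of heel in the frame of seat between -0.0018 and 0.003 m and z of heel in the frame of seat between -0.001 and 0.0045 m and angle between the y axis of heel and the y axis of seat, either way round below 0.06 rad and y of heel_breast in the frame of seat above 0.02 m and angle between heel's own z axis and vertical below 0.08 rad and x of wedge in the frame of seat between -0.025 and 0.04 m and y of wedge in the frame of seat between -0.056 and -0.034 m and z of wedge in the frame of seat between -0.003 and 0.008 m and angle between the y axis of wedge and the x axis of seat, either way round below 0.2 rad and x of wedge_tip in the frame of seat above 0.04 m and contact force between wedge and heel above 3 N and contact force between the fingers and wedge above 3 N and linear speed of each of heel, wedge below 0.02 m/s); the arm keeps its last pose, push and grip.
It fails at once if the heel is squeezed with more than 60 N from each finger (both together over 120 N) (contact force between the fingers and heel above 120 N).
It fails at once if the wedge is forced against the heel with more than 60 N (contact force between wedge and heel above 60 N).
It fails at once if the hammer, polish tin, thread spool or cement tube is moved by more than 20 mm (distance of any of hammer, polish_tin, thread_spool, cement_tube from where it was at the start of the episode above 0.02 m).
It also fails if it takes over 51 s, if anything falls off the work surface, if the arm or the gripper's body presses on something with over 40 N, if the wrist force passes 120 N, or if a joint passes its speed limit or range.

ROBOT

A 7-joint arm with a two-finger parallel gripper is mounted at the origin on a cart in front of the work surface, level with it; the furniture and walls round the work are solid. World frame = base frame: x ahead of the robot, y to its left, z up, the work surface at z = 0. Lengths are in m, angles in rad, forces in N, time in s.
With the tool pointing down it reaches from about 0.375 to 0.925 m from the base axis. Payload 3.1 kg.
Tool frame: the origin (TCP) lies on the centre line of the jaws, within the pads' length; the fingertips stand 25 mm ahead of it and the grasp point (between the pads) lies 6 mm ahead of it; z points along the fingers, y is the line along which they close (so a half turn about z gives the same grasp; the last joint's range is limited). The gripper opens to 85 mm and grips with 20 to 120 N. Pads are 22 mm wide; open, the fingers measure 114 mm over their backs; the gripper's body (76 mm by 85 mm) begins 54 mm behind the grasp point. The pads swing forward as they close: fully open they stand 13 mm farther back than shut.
Start: joints at [1.192, 0.383, 0.044, 1.598, -0.018, 1.161, -0.05], TCP at [0.18, -0.625, 0.256] pointing down, gripper open.
Joint ranges: [-2.61, 2.61], [-0.41, 2.15], [-1.48, 1.57], [0, 2.5], [-1.57, 4.71], [0.05, 1.97], [-2.85, 2.85]. Speed limits (rad/s): [2.79, 2.79, 3.14, 3.14, 3.14, 3.14, 3.14].

INTERFACE

Orientations are given as a rotation vector (axis times angle).
In Python, from bench import env gives the robot as it stands. The module is installed in compiled form; this text tells all that it offers.
- The arm moves only by the tool servo_tool, never from a script. Its argument "plan" is one flat list of numbers, 6 for each row, row after row: the shift along the tool's x, y, z in mm, then the turn, a rotation vector about the tool's x, y, z in rad. A call has 1 to 20 rows; each row is the pose to reach, as a shift and turn from the pose commanded when the call began, along the tool's axes at that moment; what a row does not reach only later rows make up. A row lasts 1/8 s, in which the tool goes at most 62.5 mm and 10.7 degrees, less where a joint would pass 70% of its speed; a pose out of reach is approached as far as the arm can. A call with a gripper value outside its range is refused whole. "gripper" is the closure, from -1 (fully open) to 1 (shut), set as the call begins (left out, the last holds). The fingers move at their own pace and stop on an object; "force" is the grip in N (left out, the last holds). Time passes only in rows, so rows that repeat a pose let the fingers close. It gives the time, the measured TCP pose, the force, the opening and the grip force at its end, in the units of the state.
- env.read_state(): the state, without advancing time (a new reading comes with each control period).
- env.grab_frame(name): name is "side" or "top"; returns (picture, depth): 384x512x3 uint8, red, green, blue; 384x512 float32, m along the optical axis (not along the pixel's ray), 0 where there is no reading.
- env.calibration(name): a dict with "fx", "fy", "cx", "cy" (pixels), "extrinsics" (4x4, takes a point from camera to world coordinates). Camera axes: x right, y down, z forward; pixel columns grow to the right and rows downward; lengths in m; the calibration is good to about 2 mm. A picture is of the moment at which its call begins. calibration takes no time and is no camera call.
- env.finish_job(): hands the job in; it is judged then, once.
Trained networks look in the newest picture that a camera, given by its name, has taken for a name from the list of things; names that differ only in an ending like _2 or _b are one class to them, and where a whole thing is asked for, a point or a joint stands for the part that bears it (a point fixed in the world has none). Each returns a list of dicts, best first, with "confidence" (0 to 1); they miss things now and then, are a little off and sometimes report something else, mostly with a low value. They report only what shows in the picture. A call takes as long as a camera call. They do not tell look-alikes from the thing itself.
- env.boxes_of(camera, thing): "xy" ([column, row] in pixels, amid what is visible of it).
- env.landmark_of(camera, thing): "xy" ([column, row] in pixels: a listed point, or the origin of a listed thing).
The state is a dict: "t": time; "qpos": joint angles; "joint_vel": joint speeds; "effort": joint torques, N m; "eef_pos": TCP position; "orientation": TCP orientation; "wrist_force": force on the tool from outside, world axes, zero at the start; "wrist_torque": the same for the moment, N m; "opening": opening from 0.0 (shut) to 1.0 (fully open); "finger_force": force on a finger pad.
Only numpy, scipy, OpenCV 4.12 (cv2) and the standard library are available. Lean on these libraries where they do the work, as an engineer would, in place of code of your own. Each camera call takes 0.05 s, during which the arm holds its last target. There are 200 camera calls.

## Working session

There is one attempt and no reset: what is moved stays moved. The work goes in short steps, Python scripts to look and compute and a tool call to move; the robot and the scene stay as the last step left them, time stands still between calls to the robot, and variables do not carry over. Pictures are saved under pics/ and viewed, at most 10 in all, crops included, and the job is handed in when it is done.

Besides the shell and the picture viewer there is one more tool, called after "Request:" as a command line: name --argument value ..., lists and objects as JSON in quotes. servo_tool: Moves the arm, as the interface text tells. Its arguments: {"type":"object","properties":{"plan":{"type":"array","items":{"type":"number"}},"gripper":{"type":"number"},"force":{"type":"number"}},"required":["plan"]}

```bash
mkdir -p pics && cat > h.py <<'E'
import numpy as np, cv2
from bench import env
from scipy.spatial.transform import Rotation as R
def grab(n,fn=None):
    p,d=env.grab_frame(n)
    if fn: cv2.imwrite('pics/'+fn,p[:,:,::-1])
    return p,d
def world(n,d):
    c=env.calibration(n);v,u=np.mgrid[:384,:512]
    P=np.stack([(u-c['cx'])/c['fx']*d,(v-c['cy'])/c['fy']*d,d],-1)
    E=c['extrinsics'];W=P@E[:3,:3].T+E[:3,3];W[d==0]=np.nan
    return W
def ray(n,uv,z):
    c=env.calibration(n);E=c['extrinsics']
    r=E[:3,:3]@np.array([(uv[0]-c['cx'])/c['fx'],(uv[1]-c['cy'])/c['fy'],1]);o=E[:3,3]
    return o+r*(z-o[2])/r[2]
E
python3 - <<'E'
from h import *
for n in('top','side'):
    p,d=grab(n,n+'0.png'); np.save(n+'0.npy',d)
    print(n,env.calibration(n)['extrinsics'][:3].round(3).tolist(), env.calibration(n)['fx'])
    for t in ['heel','heel_breast','wedge','wedge_tip','seat','seat_used','fence','cheek','pin','board']:
        for f in (env.landmark_of,):
            print(t,[(np.round(x['xy']).tolist(),round(x['confidence'],2),ray(n,x['xy'],{'heel':0,'heel_breast':.01,'wedge':0,'wedge_tip':.002,'seat':.01,'seat_used':.01,'fence':.022,'cheek':.022,'pin':.024,'board':0}[t]).round(4)[:2].tolist()) for x in f(n,t)[:4]])
s=env.read_state();print(s)
E
```

```text
top [[0.294, -0.931, 0.217, 0.216], [-0.956, -0.287, 0.066, -0.09], [0.001, -0.227, -0.974, 1.551]] 478.2349905298085
heel [([322.0, 210.0], 0.73, [0.5476, -0.215]), ([348.0, 234.0], 0.68, [0.4972, -0.3162])]
heel_breast [([337.0, 230.0], 0.86, [0.4977, -0.2793]), ([318.0, 202.0], 0.78, [0.5692, -0.1951]), ([258.0, 192.0], 0.22, [0.5406, 0.0019])]
wedge [([165.0, 181.0], 0.63, [0.4892, 0.3122]), ([222.0, 180.0], 0.61, [0.5459, 0.1313]), ([246.0, 185.0], 0.28, [0.5546, 0.0483])]
wedge_tip []
seat [([260.0, 192.0], 0.66, [0.5444, -0.0035]), ([369.0, 272.0], 0.24, [0.3985, -0.4109])]
seat_used [([223.0, 182.0], 0.97, [0.5419, 0.1244])]
fence [([218.0, 184.0], 0.75, [0.525, 0.136]), ([248.0, 185.0], 0.64, [0.5524, 0.0393])]
cheek [([279.0, 195.0], 0.62, [0.551, -0.0646]), ([268.0, 181.0], 0.48, [0.5857, -0.0172])]
pin [([267.0, 180.0], 0.83, [0.5857, -0.0155])]
board [([244.0, 188.0], 0.9, [0.5435, 0.0508]), ([334.0, 178.0], 0.26, [0.6659, -0.2256])]
side [[1.0, 0.02, -0.023, 0.565], [0.029, -0.42, 0.907, -1.342], [0.009, -0.907, -0.42, 0.675]] 494.1704049714666
heel [([257.0, 251.0], 0.
[... 937 characters left out ...]
': 1.1, 'qpos': array([ 1.19217876,  0.38292459,  0.0439125 ,  1.59792743, -0.01789198,
        1.16123704, -0.04990448]), 'joint_vel': array([ 0.0001377 ,  0.00092239, -0.00020011, -0.0007109 , -0.00026078,
        0.00090179,  0.00056774]), 'effort': array([-3.91426665e-04, -4.33454347e+01,  1.02288835e+00, -2.49923730e+01,
        1.05079476e-02,  1.96748522e-03,  8.42601253e-06]), 'eef_pos': array([ 0.18014518, -0.62451432,  0.25624074]), 'orientation': array([-3.11056607e+00, -4.39695566e-01,  1.74853425e-05]), 'wrist_force': array([-0.22386887,  0.00826337, -0.45381215]), 'wrist_torque': array([-0.01448131,  0.01569933, -0.01316015]), 'finger_force': 0.0, 'opening': 1.0005521426574178}
```

```bash
python3 -c "
import cv2
cv2.imwrite('pics/top0b.png',cv2.resize(cv2.imread('pics/top0.png'),(800,600)))"
```

```text
(no output)
```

View pics/top0b.png

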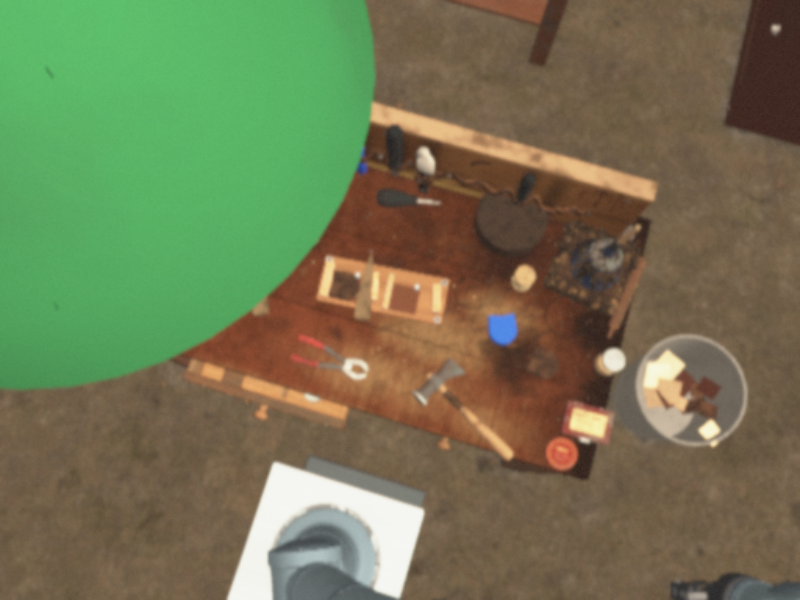

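View pics/side0.png

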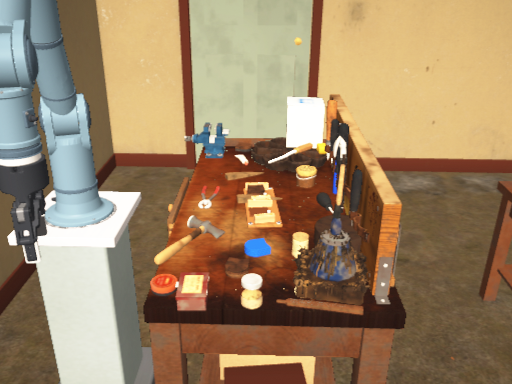

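The board is at side px (260,205), with its right bay empty. The dark heel is at top (347,230) and side (238,267), next to the blue decoy. The wedge lies at side (243,175), partly hidden in the top view by a balloon. Next I rectify the views to measure poses.

```bash
cat >> h.py <<'E'
def ortho(n,p,z,x0,x1,y0,y1,s):
    # rectified view of plane z: cols = -y (left is +y), rows = -x (up is +x); s px/mm
    c=env.calibration(n);E=np.linalg.inv(c['extrinsics'])
    K=np.array([[c['fx'],0,c['cx']],[0,c['fy'],c['cy']],[0,0,1]])
    H=K@np.c_[E[:3,0],E[:3,1],E[:3,2]*z+E[:3,3]]
    k=1/(1000*s);A=np.array([[0,-k,x1],[-k,0,y1],[0,0,1]])
    return cv2.warpPerspective(p,H@A,(int((y1-y0)/k),int((x1-x0)/k)),flags=cv2.INTER_CUBIC|cv2.WARP_INVERSE_MAP)
E
python3 - <<'E'
from h import *
rows=[]
for n in('side','top'):
    p=cv2.imread(f'pics/{n}0.png')
    rows.append(np.hstack([ortho(n,p,.01,.44,.64,.22,.42,1.3),ortho(n,p,.01,.44,.64,-.08,.15,1.3)[:, :],ortho(n,p,.01,.4,.6,-.38,-.2,1.3)]))
    W=world(n,np.load(n+'0.npy'))
    f=(W[...,2]>.006)&(W[...,2]<.08)&(W[...,0]>.35)&(W[...,0]<.75)&(abs(W[...,1])<.55)
    nc,l,st,ce=cv2.connectedComponentsWithStats(f.astype(np.uint8))
    for i in range(1,nc):
        if st[i,4]<15: continue
        m=l==i;Q=W[m];r=cv2.minAreaRect((Q[:,:2]*1000).astype(np.float32))
        print(n,ce[i].round(),st[i,4],'ctr',np.round(r[0]),'size',np.round(r[1]),'ang',round(r[2],1),'z',np.percentile(Q[:,2],[50,95]).round(3))
im=np.vstack(rows);print(im.shape);cv2.imwrite('pics/o1.png',im)
W=world('top',np.load('top0.npy'));print('bench z',W[215:225,335:345,2].mean(), 'balloon',np.nanmin(np.load('top0.npy')[:200,:200]),W[100,100])
E
```

```text
Traceback (most recent call last):
ValueError: all the input array dimensions except for the concatenation axis must match exactly, but along dimension 0, the array at index 0 has size 260 and the array at index 2 has size 259
```

```bash
sed -i 's/int((y1-y0)\/k),int((x1-x0)\/k)/round((y1-y0)\/k),round((x1-x0)\/k)/' h.py
python3 - <<'E'
from h import *
rows=[]
for n in('side','top'):
    p=cv2.imread(f'pics/{n}0.png')
    rows.append(np.hstack([ortho(n,p,.01,.44,.64,.22,.42,1.3),ortho(n,p,.01,.44,.64,-.08,.15,1.3)[:, :],ortho(n,p,.01,.4,.6,-.38,-.2,1.3)]))
    W=world(n,np.load(n+'0.npy'))
    f=(W[...,2]>.006)&(W[...,2]<.08)&(W[...,0]>.35)&(W[...,0]<.75)&(abs(W[...,1])<.55)
    nc,l,st,ce=cv2.connectedComponentsWithStats(f.astype(np.uint8))
    for i in range(1,nc):
        if st[i,4]<15: continue
        m=l==i;Q=W[m];r=cv2.minAreaRect((Q[:,:2]*1000).astype(np.float32))
        print(n,ce[i].round(),st[i,4],'ctr',np.round(r[0]),'size',np.round(r[1]),'ang',round(r[2],1),'z',np.percentile(Q[:,2],[50,95]).round(3))
im=np.vstack(rows);print(im.shape);cv2.imwrite('pics/o1.png',im)
W=world('top',np.load('top0.npy'));print('bench z',W[215:225,335:345,2].mean(), 'balloon',np.nanmin(np.load('top0.npy')[:200,:200]),W[100,100])
E
```

```text
side [217. 146.] 255 ctr [375. 517.] size [68. 51.] ang 85.3 z [0.039 0.073]
side [288. 159.] 1932 ctr [628. 376.] size [338. 245.] ang 85.8 z [0.05  0.073]
side [242. 159.] 55 ctr [477. 463.] size [ 24. 106.] ang 18.1 z [0.013 0.018]
side [238. 174.] 143 ctr [483. 302.] size [121.  43.] ang 17.8 z [0.013 0.018]
side [260. 204.] 1446 ctr [548.  49.] size [144. 269.] ang 0.2 z [0.019 0.035]
side [207. 197.] 172 ctr [385. 112.] size [ 57. 163.] ang 1.8 z [0.01  0.013]
side [320. 198.] 72 ctr [741.  91.] size [67. 18.] ang 89.9 z [0.021 0.028]
side [200. 229.] 509 ctr [ 403. -148.] size [105. 140.] ang 0.2 z [0.02  0.032]
side [321. 226.] 262 ctr [ 725. -147.] size [115.  40.] ang 77.5 z [0.053 0.055]
side [316. 274.] 2309 ctr [ 691. -325.] size [118. 242.] ang 0.0 z [0.044 0.073]
side [256. 246.] 353 ctr [ 545. -213.] size [62. 62.] ang 22.3 z [0.02  0.023]
side [245. 281.] 1012 ctr [ 515. -370.] size [ 62. 197.] ang 12.9 z [0.023 0.065]
side [190. 289.] 1210 ctr [ 396. -418.] size [ 91. 111.] ang 1.8 z [0.037 0.04 ]
side [318. 304.] 358 ctr [ 682. -444.] size [ 26. 136.] ang 81.3 z [0
[... 321 characters left out ...]
037]
top [335. 177.] 172 ctr [ 659. -229.] size [40. 51.] ang 20.4 z [0.054 0.062]
top [167. 196.] 80 ctr [443. 288.] size [38. 31.] ang 24.8 z [0.016 0.023]
top [321. 209.] 294 ctr [ 546. -211.] size [65. 58.] ang 14.9 z [0.021 0.027]
top [211. 229.] 335 ctr [380. 111.] size [160.  59.] ang 87.6 z [0.011 0.016]
top [347. 232.] 313 ctr [ 500. -311.] size [62. 62.] ang 86.0 z [0.02  0.027]
top [390. 231.] 239 ctr [ 540. -439.] size [44. 52.] ang 47.3 z [0.063 0.069]
top [283. 247.] 481 ctr [ 402. -140.] size [103. 140.] ang 0.0 z [0.023 0.035]
top [374. 271.] 767 ctr [ 399. -419.] size [ 97. 106.] ang 0.9 z [0.038 0.044]
(520, 793, 3)
bench z nan balloon 0.0 [0.27862048 0.00297456 1.34897479]
```

View pics/o1.png

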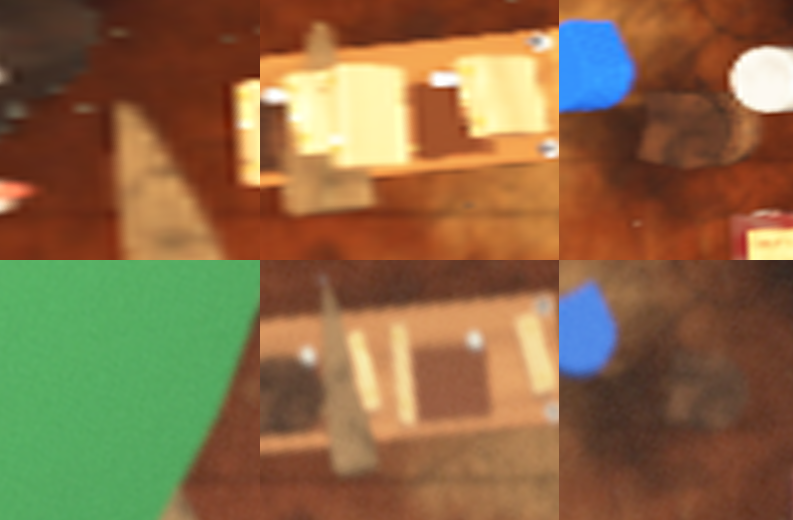

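The rectified view shows the empty bay's brown pad, and the board turned about +0.07 rad. The heel's breast faces +y, and the loose wedge's tip is near (0.559, 0.327). I'll fit model silhouettes for exact poses.

```bash
cat >> h.py <<'E'
from scipy.optimize import minimize
def proj(n,P):
    c=env.calibration(n);E=np.linalg.inv(c['extrinsics']);Q=P@E[:3,:3].T+E[:3,3]
    return np.c_[c['fx']*Q[:,0]/Q[:,2]+c['cx'],c['fy']*Q[:,1]/Q[:,2]+c['cy']]
a=np.linspace(0,np.pi,13)
HEEL=np.array([[x,y,z] for z in(0,.021) for x,y in [(-.026,.031),(.026,.031)]+[(.029*np.cos(t),-.001-.03*np.sin(t)) for t in a]])
WEDGE=np.array([[s*w/2,y,z] for y,w,h in[(-.073,.033,.017),(-.054,.033,.017),(.006,.0244,.0113),(.051,.0122,.0058),(.073,.003,.0035)] for s in(-1,1) for z in(0,h)])
BOARD=np.array([[x,y,z] for z in(0,.01) for x in(-.038,.062) for y in(-.135,.135)])
def fit(model,masks,x0,valid={},z=0):
    def cost(v):
        c,s=np.cos(v[2]),np.sin(v[2]);P=model@np.array([[c,-s,0],[s,c,0],[0,0,1]]).T+[v[0],v[1],z];k=0
        for n,m in masks.items():
            h=cv2.convexHull(proj(n,P).astype(np.float32));im=np.zeros((384*4,512*4),np.uint8)
            cv2.fillConvexPoly(im,np.round((h+.5)*4*16).astype(np.int32),255,shift=4)
            r=cv2.resize(im,(512,384),interpolation=cv2.INTER_AREA)/255.
            k+=(abs(r-m)*valid.get(n,1)).sum()/max(m.sum(),1)
        return k
    best=None
    for dy in(-.2,0,.2):
        r=minimize(cost,np.add(x0,[0,0,dy]),method='Nelder-Mead',options=dict(initial_simplex=np.add(x0,[0,0,dy])+np.array([[0,0,0],[.012,0,0],[0,.012,0],[0,0,.15]]),maxiter=150))
        if best is None or r.fun<best.fun: best=r
    return best.x.round(4),round(best.fun,3)
def window(W,x,y,r,zm=.005,zM=.04):
    return ((W[...,2]>zm)&(W[...,2]<zM)&(np.hypot(W[...,0]-x,W[...,1]-y)<r)).astype(float)
E
python3 - <<'E'
from h import *
Ws={n:world(n,np.load(n+'0.npy')) for n in('side','top')}
for zm in(.004,.008):
  for ns in(('top',),('side',),('top','side')):
    print(zm,ns,'heel',fit(HEEL,{n:window(Ws[n],.5,-.305,.05,zm,.032) for n in ns},[.5,-.305,-.1]))
    print('board',fit(BOARD,{n:window(Ws[n],.545,.05,.17,zm,.06) for n in ns},[.545,.05,.07]))
  print('wedge',fit(WEDGE,{'side':window(Ws['side'],.48,.3,.1,zm)},[.48,.3,-1.3]))
  print('decoy',fit(HEEL,{n:window(Ws[n],.546,-.212,.05,zm,.032) for n in Ws},[.545,-.212,-.1]))
# wedge net pts
E
```

```text
0.004 ('top',) heel (array([ 0.5   , -0.3125, -0.1373]), np.float64(0.215))
board (array([0.5428, 0.0526, 0.0969]), np.float64(0.313))
0.004 ('side',) heel (array([ 0.5002, -0.307 , -0.0908]), np.float64(0.152))
board (array([0.5414, 0.065 , 0.0999]), np.float64(0.206))
0.004 ('top', 'side') heel (array([ 0.4999, -0.3118, -0.1098]), np.float64(0.39))
board (array([0.5422, 0.057 , 0.0968]), np.float64(0.55))
wedge (array([ 0.4908,  0.3157, -1.1158]), np.float64(0.355))Traceback (most recent call last):
  File "<stdin>", line 8, in <module>
  File "h.py", line 43, in fit
    r=minimize(cost,np.add(x0,[0,0,dy]),method='Nelder-Mead',options=dict(initial_simplex=np.add(x0,[0,0,dy])+np.array([[0,0,0],[.012,0,0],[0,.012,0],[0,0,.15]]),maxiter=150))
    res = _minimize_neldermead(fun, x0, args, callback, bounds=bounds,
                               **options)
    fsim[j] = func(sim[j])
              ~~~~^^^^^^^^
    fx = function(np.copy(x), *(wrapper_args + args))
  File "h.py", line 36, in cost
    h=cv2.convexHull(proj(n,P).astype(np.float32));im=np.zeros((384*4,512*4),np.uint8)
                     ~~~~^^^^^
  File "h.py", line 26, in proj
    c=env.calibration(n);E=np.linalg.inv(c['extrinsics']);Q=P@E[:3,:3].T+E[:3,3]
ValueError: time passes only in moves, steps and waits
```

```bash
cat >> h.py <<'E'
_cal={n:env.calibration(n) for n in('side','top')}
class _E:  # cached calibration
    def __getattr__(s,k): return getattr(_real,k)
    def calibration(s,n): return _cal[n]
_real=env; env=_E()
def to(pos,b):
    """shift mm / turn from the present pose to TCP pos, pointing down, closing line at world angle b"""
    s=env.read_state();R0=R.from_rotvec(s['orientation']).as_matrix();out=None
    for bb in(b,b+np.pi):
        y=np.array([np.cos(bb),np.sin(bb),0]);z=np.array([0,0,-1.]);Rt=np.c_[np.cross(y,z),y,z]
        rv=R.from_matrix(R0.T@Rt).as_rotvec()
        if out is None or np.linalg.norm(rv)<np.linalg.norm(out[1]): out=((R0.T@(np.array(pos)-s['eef_pos'])*1000).round(1),rv.round(3))
    print('at',s['eef_pos'].round(4),'axes x',R0[:,0].round(3),'q7',s['qpos'][6].round(2),'-> shift',out[0],'turn',out[1]); return out
E
python3 - <<'E'
from h import *
to([.5005,-.307,.12],-.11)
Ws={n:world(n,np.load(n+'0.npy')) for n in('side','top')}
p=cv2.imread('pics/side0.png');hsv=cv2.cvtColor(p,cv2.COLOR_BGR2HSV)
print(hsv[172:180,230:252:3].tolist())
E
```

```text
at [ 0.1801 -0.6245  0.2562] axes x [0.961 0.277 0.   ] q7 -0.05 -> shift [ 395.8 -216.3  136.3] turn [-0.   -0.   -1.18]
[[[13, 168, 184], [14, 158, 187], [14, 155, 188], [14, 152, 183], [14, 152, 178], [14, 149, 175], [15, 149, 195], [15, 146, 197]], [[15, 149, 204], [15, 148, 195], [15, 148, 190], [15, 146, 197], [16, 145, 197], [15, 145, 181], [15, 146, 198], [16, 146, 211]], [[15, 146, 197], [15, 147, 184], [15, 147, 189], [16, 144, 202], [16, 144, 204], [16, 144, 209], [15, 146, 185], [16, 146, 199]], [[16, 143, 193], [15, 144, 161], [15, 145, 180], [16, 144, 198], [15, 146, 199], [16, 145, 209], [15, 147, 168], [15, 147, 193]], [[15, 146, 194], [15, 143, 157], [15, 147, 179], [15, 145, 197], [16, 146, 203], [16, 146, 208], [14, 153, 150], [11, 176, 135]], [[15, 147, 194], [15, 147, 174], [15, 147, 189], [16, 145, 201], [16, 147, 200], [12, 168, 162], [10, 190, 122], [8, 205, 117]], [[15, 147, 200], [15, 145, 179], [15, 144, 191], [13, 165, 167], [10, 184, 144], [9, 197, 123], [8, 210, 120], [8, 212, 119]], [[15, 147, 198], [12, 162, 164], [10, 181, 149], [9, 197, 127], [8, 207, 128], [8, 210, 120], [8, 210, 114], [9, 207, 116]]]
```

Request:
servo_tool --plan '[50, -27, 0, 0, 0, -0.15, 100, -54, 10, 0, 0, -0.3, 150, -82, 30, 0, 0, -0.45, 200, -109, 50, 0, 0, -0.6, 250, -136, 70, 0, 0, -0.75, 300, -164, 90, 0, 0, -0.9, 350, -190, 115, 0, 0, -1.05, 396, -216, 136, 0, 0, -1.18, 396, -216, 136, 0, 0, -1.18, 396, -216, 136, 0, 0, -1.18]' --gripper -1 --force 25

```text
t: 2.35
eef_pos: [0.5006, -0.3077, 0.1202]
orientation: [-2.34, -2.096, 0.001]
wrist_force: [-0.8, -1.0, -0.4]
opening: 0.998
finger_force: 0.0
```

```bash
python3 - <<'E'
from h import *
to([.5005,-.307,.028],-.11)
Ws={n:world(n,np.load(n+'0.npy')) for n in('side','top')}
hsv=cv2.cvtColor(cv2.imread('pics/side0.png'),cv2.COLOR_BGR2HSV)
W=Ws['side'];r=np.hypot(W[...,0]-.48,W[...,1]-.3)<.12
m=(r&(hsv[...,0]>=12)&(hsv[...,1]<165)&(hsv[...,2]>140)).astype(np.uint8)
nc,l,st,ce=cv2.connectedComponentsWithStats(m);i=1+st[1:,4].argmax();m=(l==i).astype(float)
print('mask',st[i],ce[i]);
for x0 in([.48,.3,-1.3],[.48,.3,-1.1]): print('wedge',fit(WEDGE,{'side':m},x0))
ht=cv2.cvtColor(cv2.imread('pics/top0.png'),cv2.COLOR_BGR2HSV)
print(ht[190:202:2,160:176:2].tolist())
for zm in(.005,.008):print('board',fit(BOARD,{'top':window(Ws['top'],.545,.05,.16,zm,.06)},[.545,.05,.07]))
v=[( .0,.069),( .0,-.059)]
E
```

```text
at [ 0.5006 -0.3077  0.1202] axes x [ 0.11   0.994 -0.001] q7 0.23 -> shift [ 0.7 -0.1 92.2] turn [-0.001  0.001 -0.   ]
mask [225 172  38   8 191] [240.56020942 174.60732984]
wedge (array([ 0.4948,  0.3145, -1.1293]), np.float64(0.153))
wedge (array([ 0.4948,  0.3145, -1.1293]), np.float64(0.153))
[[[64, 130, 167], [64, 127, 168], [65, 130, 169], [63, 124, 166], [53, 106, 156], [24, 104, 130], [10, 156, 119], [9, 163, 114]], [[64, 129, 166], [64, 128, 165], [63, 124, 164], [51, 103, 156], [25, 96, 144], [15, 117, 140], [9, 153, 130], [9, 167, 128]], [[64, 127, 168], [63, 122, 165], [48, 101, 156], [22, 103, 159], [16, 111, 159], [15, 116, 134], [9, 147, 130], [8, 158, 132]], [[63, 121, 164], [47, 98, 154], [21, 107, 165], [17, 115, 178], [16, 114, 166], [16, 115, 146], [10, 145, 132], [9, 167, 128]], [[44, 103, 134], [18, 111, 161], [16, 113, 178], [16, 111, 174], [16, 116, 163], [15, 114, 159], [11, 143, 141], [9, 173, 130]], [[13, 149, 116], [14, 119, 159], [16, 115, 166], [16, 114, 152], [15, 119, 141], [13, 119, 139], [9, 145, 139], [8, 164, 134]]]
board (array([0.543 , 0.0526, 0.0915]), np.float64(0.232))
board (array([0.5426, 0.0525, 0.0977]), np.float64(0.272))
```

Request:
servo_tool --plan '[1, 0, 45, 0, 0, 0, 1, 0, 75, 0, 0, 0, 1, 0, 92, 0, 0, 0, 1, 0, 92, 0, 0, 0]'

```text
t: 2.85
eef_pos: [0.4994, -0.3074, 0.0276]
orientation: [-2.342, -2.092, 0.002]
wrist_force: [0.3, -0.3, 0.6]
opening: 0.999
finger_force: 0.0
```

Request:
servo_tool --plan '[0, 0, 0, 0, 0, 0, 0, 0, 0, 0, 0, 0, 0, 0, 0, 0, 0, 0, 0, 0, 0, 0, 0, 0, 0, 0, 0, 0, 0, 0]' --gripper 1 --force 25

```text
t: 3.48
eef_pos: [0.5022, -0.3071, 0.03]
orientation: [2.338, 2.094, 0.001]
wrist_force: [-0.4, -0.6, 6.7]
opening: 0.657
finger_force: 27.1
```

Request:
servo_tool --plan '[0, 0, -30, 0, 0, 0, 0, 0, -70, 0, 0, 0, 0, 0, -100, 0, 0, 0, 0, 0, -100, 0, 0, 0]'

```text
t: 3.98
eef_pos: [0.5029, -0.3071, 0.1312]
orientation: [2.336, 2.092, 0.003]
wrist_force: [0.7, -0.5, -0.6]
opening: 0.654
finger_force: 27.2
```

```bash
python3 - <<'E'
from h import *
S=(.5485,-.0062,.094)
c,s=np.cos(S[2]),np.sin(S[2])
def draw(n,im,x1,y1,k,z,P):
    P=np.array(P)*1e-3;X=S[0]+c*P[:,0]-s*P[:,1];Y=S[1]+s*P[:,0]+c*P[:,1]
    q=np.c_[(y1-Y)*k,(x1-X)*k]*1000
    cv2.polylines(im,[np.round(q).astype(np.int32)],False,(0,255,0) if z>.02 else (255,255,0),1)
out=[]
for n in('top','side'):
    p,d=grab(n,n+'1.png');np.save(n+'1.npy',d)
    im=np.zeros((600,400,3),np.uint8)
    for j,z in enumerate((.034,.012)):
        o=ortho(n,cv2.imread(f'pics/{n}1.png'),z,.49,.64,-.08,.05,2.0 if 0 else 3.0)
        o=cv2.resize(o,(390,450)) 
        draw(n,o,.64,.05,3,z,[(-32,31),(44,31)] if z>.02 else [(-29,-29.5),(29,-29.5),(29,29.5),(-29,29.5),(-29,-29.5)])
        if z>.02: draw(n,o,.64,.05,3,z,[(-20,-60.4),(39,-51.9)])
        else: draw(n,o,.64,.05,3,z,[(-38,50),(-38,-76),(62,-76),(62,50)])
        out.append(o)
im=np.vstack([np.hstack(out[:2]),np.hstack(out[2:])]);im=cv2.resize(im,(520,600));cv2.imwrite('pics/o2.png',im)
to([.5,-.3,.15],0)
E
```

```text
at [ 0.5003 -0.3059  0.1278] axes x [0.11  0.994 0.   ] q7 0.23 -> shift [  5.9  -1.  -22.2] turn [-0.001 -0.    -0.11 ]
```

View pics/o2.png

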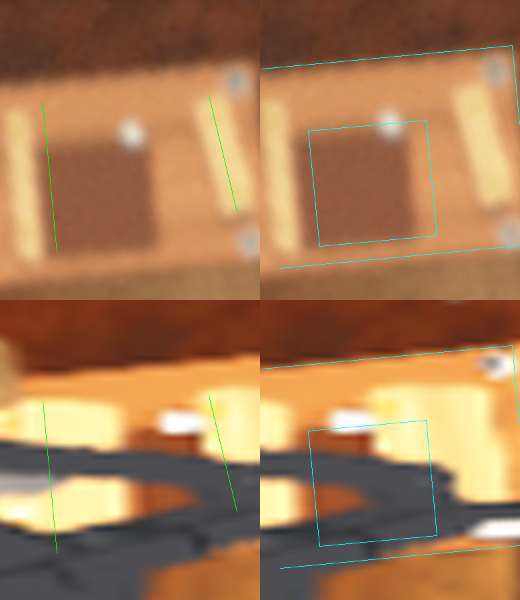

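The top view shows the pad centred about 8 mm left of and 3 mm nearer than my overlay: pad centre (355,190), pin (390,128). That puts the seat near (0.5455, 0.0015) with yaw 0.085. I'll hover over the bay, lower there, then touch the fence to find y.

```bash
python3 - <<'E'
from h import *
to([.542,-.0048,.09],.085)
E
```

```text
at [ 0.5003 -0.3059  0.1278] axes x [0.11  0.994 0.   ] q7 0.23 -> shift [303.9   8.5  37.8] turn [-0.001 -0.    -0.195]
```

Request:
servo_tool --plan '[40, 0, 0, 0, 0, 0, 90, 2, 0, 0, 0, -0.05, 140, 4, 0, 0, 0, -0.1, 190, 6, 0, 0, 0, -0.15, 240, 8, 0, 0, 0, -0.195, 280, 9, 15, 0, 0, -0.195, 304, 9, 30, 0, 0, -0.195, 304, 9, 38, 0, 0, -0.195, 304, 9, 38, 0, 0, -0.195, 304, 9, 38, 0, 0, -0.195]'

```text
t: 5.32
eef_pos: [0.5431, -0.0073, 0.0901]
orientation: [2.128, 2.31, -0.002]
wrist_force: [1.3, -0.5, 0.1]
opening: 0.651
finger_force: 27.2
```

```bash
python3 - <<'E'
from h import *
to([.542,-.0048,.044],.085)
out=[]
for n,r in(('side',(150,260,190,330)),('top',(140,230,200,320))):
    p,d=grab(n,n+'2.png');np.save(n+'2.npy',d)
    out.append(cv2.resize(cv2.imread(f'pics/{n}2.png')[r[0]:r[1],r[2]:r[3]],(380,300),interpolation=cv2.INTER_CUBIC))
cv2.imwrite('pics/o3.png',np.hstack(out))
to([.542,-.0048,.044],.085)
E
```

```text
at [ 0.5431 -0.0073  0.0901] axes x [-0.082  0.997 -0.001] q7 -0.2 -> shift [ 2.7 -0.9 46.1] turn [-0.     0.001 -0.003]
at [ 0.5436 -0.0069  0.0907] axes x [-0.082  0.997 -0.001] q7 -0.2 -> shift [ 2.2 -1.5 46.7] turn [ 0.001  0.001 -0.003]
```

View pics/o3.png

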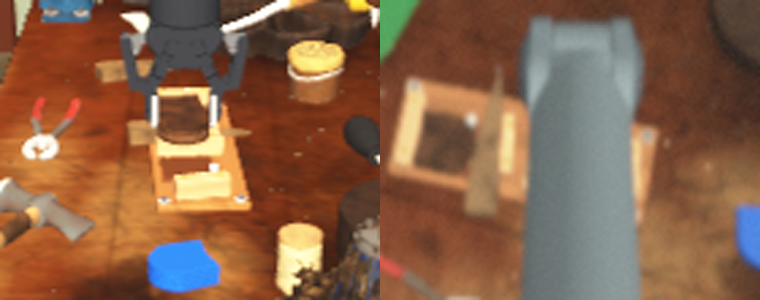

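The heel is held level above the empty bay, round back toward −y. Lowering.

Request:
servo_tool --plan '[1, -1, 20, 0, 0, 0, 1, -1, 36, 0, 0, 0, 1, -1, 42, 0, 0, 0, 1, -1, 46, 0, 0, 0, 1, -1, 46, 0, 0, 0]'

```text
t: 6.05
eef_pos: [0.542, -0.0036, 0.0441]
orientation: [-2.124, -2.314, -0.0]
wrist_force: [0.1, 0.7, -0.9]
opening: 0.654
finger_force: 27.5
```

Request:
servo_tool --plan '[2, 0, 0, 0, 0, 0, 4, 0, 0, 0, 0, 0, 4, 0, 0, 0, 0, 0]'

```text
t: 6.42
eef_pos: [0.542, 0.0001, 0.0446]
orientation: [2.124, 2.314, 0.001]
wrist_force: [1.3, 0.8, -1.6]
opening: 0.652
finger_force: 27.2
```

Request:
servo_tool --plan '[2, 0, 0, 0, 0, 0, 4, 0, 0, 0, 0, 0, 4, 0, 0, 0, 0, 0]'

```text
t: 6.8
eef_pos: [0.5414, 0.0042, 0.0443]
orientation: [-2.124, -2.314, -0.0]
wrist_force: [-0.3, 0.6, -0.3]
opening: 0.647
finger_force: 27.2
```

Request:
servo_tool --plan '[2, 0, 0, 0, 0, 0, 3, 0, 0, 0, 0, 0, 3, 0, 0, 0, 0, 0]'

```text
t: 7.18
eef_pos: [0.5411, 0.0068, 0.0443]
orientation: [2.125, 2.314, -0.0]
wrist_force: [-0.4, -0.2, -0.3]
opening: 0.648
finger_force: 27.2
```

Request:
servo_tool --plan '[2, 0, 0, 0, 0, 0, 2, 0, 0, 0, 0, 0]'

```text
t: 7.42
eef_pos: [0.5412, 0.0069, 0.0443]
orientation: [2.125, 2.312, -0.003]
wrist_force: [0.0, -4.6, -1.0]
opening: 0.654
finger_force: 27.2
```

Fence contact at TCP y≈0.007. I back off a little, set it down and release.

Request:
servo_tool --plan '[-3, 0, 0, 0, 0, 0, -3, 0, 1.5, 0, 0, 0, -3, 0, 3, 0, 0, 0, -3, 0, 3, 0, 0, 0]'

```text
t: 7.92
eef_pos: [0.5417, 0.0068, 0.042]
orientation: [2.124, 2.315, 0.001]
wrist_force: [-1.8, -0.1, 5.4]
opening: 0.653
finger_force: 27.7
```

Request:
servo_tool --plan '[0, 0, -1, 0, 0, 0, 0, 0, -1, 0, 0, 0, 0, 0, -1, 0, 0, 0, 0, 0, -1, 0, 0, 0]' --gripper -1

```text
t: 8.43
eef_pos: [0.5411, 0.0058, 0.0421]
orientation: [-2.125, -2.314, 0.0]
wrist_force: [0.1, 0.4, -0.1]
opening: 1.0
finger_force: 0.0
```

Request:
servo_tool --plan '[0, 0, -15, 0, 0, 0, 0, 0, -50, 0, 0, 0, 0, 0, -90, 0, 0, 0, 0, 0, -130, 0, 0, 0, 0, 0, -170, 0, 0, 0, -50, -50, -190, 0, 0, 0, -100, -100, -190, 0, 0, 0, -150, -140, -190, 0, 0, 0, -190, -180, -190, 0, 0, 0, -190, -180, -190, 0, 0, 0]'

```text
t: 9.68
eef_pos: [0.3748, -0.2022, 0.233]
orientation: [2.133, 2.305, -0.002]
wrist_force: [0.1, -0.3, 0.3]
opening: 1.0
finger_force: 0.0
```

```bash
python3 - <<'E'
from h import *
print(env.read_state()['eef_pos'])
o=[]
for n in('top','side'):
    p,d=grab(n,n+'3.png');np.save(n+'3.npy',d)
    q=cv2.imread(f'pics/{n}3.png')
    o.append(np.hstack([ortho(n,q,.03,.48,.64,-.08,.12,2),ortho(n,q,.01,.42,.58,.24,.4,2.0)]))
cv2.imwrite('pics/o4.png',cv2.resize(np.vstack(o),(675,600)))
for n in('top','side'):
    for t in('heel','wedge','wedge_tip'):
        print(n,t,[(np.round(x['xy']).tolist(),round(x['confidence'],2),ray(n,x['xy'],.012 if t=='heel' else 0.002).round(4)[:2].tolist()) for x in env.landmark_of(n,t)[:4]])
E
```

```text
[ 0.37483046 -0.20221247  0.2329513 ]
top heel [([260.0, 191.0], 0.81, [0.5465, -0.0018]), ([322.0, 212.0], 0.64, [0.5392, -0.2153])]
top wedge [([166.0, 180.0], 0.65, [0.4931, 0.3094])]
top wedge_tip []
side heel [([256.0, 249.0], 0.65, [0.5471, -0.221]), ([257.0, 211.0], 0.47, [0.5444, 0.0004]), ([260.0, 210.0], 0.4, [0.554, 0.0111])]
side wedge [([242.0, 180.0], 0.47, [0.4864, 0.2702])]
side wedge_tip [([262.0, 172.0], 0.5, [0.5554, 0.3501]), ([241.0, 158.0], 0.41, [0.4711, 0.4872])]
```

View pics/o4.png

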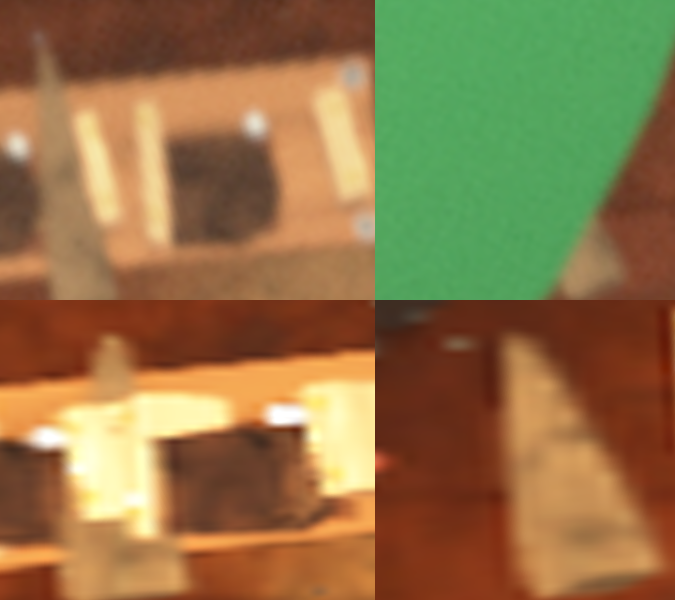

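Heel sits in the bay against the fence: centre px (222,188), fence strip at 155. The wedge's fit, (0.494,0.314) heading 0.44, agrees with its butt corner in the top view and the tip network. Next the wedge.

```bash
python3 - <<'E'
from h import *
W=world('side',np.load('side3.npy'));hsv=cv2.cvtColor(cv2.imread('pics/side3.png'),cv2.COLOR_BGR2HSV)
r=np.hypot(W[...,0]-.49,W[...,1]-.31)<.11
for sat in(165,180):
    m=(r&(hsv[...,0]>=11)&(hsv[...,1]<sat)&(hsv[...,2]>100)).astype(np.uint8)
    nc,l,st,ce=cv2.connectedComponentsWithStats(m);i=1+st[1:,4].argmax();m=(l==i).astype(float)
    print(st[i],fit(WEDGE,{'side':m},[.494,.314,-1.13]))
to([.4398,.2884,.13],-1.131)
E
```

```text
[225 172  39   8 197] (array([ 0.4945,  0.3151, -1.1209]), np.float64(0.122))
[225 172  39   9 217] (array([ 0.4947,  0.3139, -1.127 ]), np.float64(0.073))
at [ 0.3793 -0.1973  0.2324] axes x [-0.089  0.996  0.   ] q7 0.48 -> shift [478.4 103.3 102.6] turn [ 0.00e+00 -1.00e-03  1.22e+00]
```

Request:
servo_tool --plan '[50, 15, 0, 0, 0, 0.15, 100, 30, 0, 0, 0, 0.3, 150, 45, 0, 0, 0, 0.45, 200, 60, 0, 0, 0, 0.6, 250, 70, 0, 0, 0, 0.75, 300, 80, 20, 0, 0, 0.9, 350, 90, 40, 0, 0, 1.05, 400, 100, 60, 0, 0, 1.2, 450, 104, 80, 0, 0, 1.22, 480, 104, 102, 0, 0, 1.22, 480, 104, 102, 0, 0, 1.22, 480, 104, 102, 0, 0, 1.22]' --force 80

```text
t: 11.58
eef_pos: [0.4405, 0.2887, 0.13]
orientation: [3.067, 0.682, -0.002]
wrist_force: [0.8, -0.4, 1.0]
opening: 1.005
finger_force: 0.0
```

```bash
python3 - <<'E'
from h import *
to([.4398,.2884,.037],-1.131)
q=[]
for n in('side','top'):
    p,d=grab(n,n+'4.png');np.save(n+'4.npy',d)
to([.4398,.2884,.037],-1.131)
W=world('top',np.load('top4.npy'));hsv=cv2.cvtColor(cv2.imread('pics/top4.png'),cv2.COLOR_BGR2HSV)
ce=None
print('heel now',{zm:fit(HEEL,{'top':(window(world('top',np.load('top4.npy')),.545,.002,.045,.0,.06)*(hsv[...,2]<95))},[.543,.002,.085],z=.012) for zm in(1,)})
E
```

```text
at [0.4405 0.2887 0.13  ] axes x [ 0.906  0.424 -0.001] q7 -2.08 -> shift [-0.7 -0.  93. ] turn [-0.     0.001 -0.002]
at [0.4418 0.2872 0.1308] axes x [0.907 0.42  0.001] q7 -2.08 -> shift [-1.3 -2.  93.8] turn [ 0.001 -0.001 -0.006]
heel now {1: (array([0.543 , 0.002 , 0.3616]), np.float64(10.317))}
```

Request:
servo_tool --plan '[-1, 0, 45, 0, 0, 0, -1, 0, 75, 0, 0, 0, -1, 0, 93, 0, 0, 0, -1, 0, 93, 0, 0, 0]'

```text
t: 12.18
eef_pos: [0.44, 0.2865, 0.0368]
orientation: [3.067, 0.676, -0.002]
wrist_force: [0.5, 0.8, 0.7]
opening: 1.0
finger_force: 0.0
```

Request:
servo_tool --plan '[0, 0, 0, 0, 0, 0, 0, 0, 0, 0, 0, 0, 0, 0, 0, 0, 0, 0, 0, 0, 0, 0, 0, 0, 0, 0, 0, 0, 0, 0, 0, 0, 0, 0, 0, 0]' --gripper 1 --force 80

```text
t: 12.92
eef_pos: [0.4408, 0.2886, 0.0387]
orientation: [-3.067, -0.679, -0.003]
wrist_force: [-1.0, -0.4, 6.2]
opening: 0.331
finger_force: 78.6
```

Request:
servo_tool --plan '[0, 0, -20, 0, 0, 0, 0, 0, -50, 0, 0, 0, 0, 0, -80, 0, 0, 0, 0, 0, -80, 0, 0, 0]'

```text
t: 13.42
eef_pos: [0.4418, 0.2895, 0.1206]
orientation: [-3.065, -0.679, -0.01]
wrist_force: [-0.0, 0.7, -1.1]
opening: 0.335
finger_force: 79.1
```

```bash
python3 - <<'E'
from h import *
s=env.read_state();print(s['eef_pos'],s['opening'])
o=[]
for n,r in(('side',(110,200,190,310)),('top',(130,220,110,230))):
    p,d=grab(n,n+'5.png');np.save(n+'5.npy',d)
    o.append(cv2.resize(cv2.imread(f'pics/{n}5.png')[r[0]:r[1],r[2]:r[3]],(400,300),interpolation=cv2.INTER_CUBIC))
    for t in('wedge','wedge_tip'):
        print(n,t,[(np.round(x['xy']).tolist(),round(x['confidence'],2),ray(n,x['xy'],.08).round(4)[:2].tolist()) for x in env.landmark_of(n,t)[:4]])
cv2.imwrite('pics/o5.png',np.hstack(o))
E
```

```text
[0.44183463 0.2894825  0.12057868] 0.3350798781127497
side wedge [([242.0, 155.0], 0.62, [0.4841, 0.3113]), ([252.0, 302.0], 0.22, [0.5464, -0.5409])]
side wedge_tip [([263.0, 151.0], 0.68, [0.5581, 0.3537])]
top wedge []
top wedge_tip []
```

View pics/o5.png

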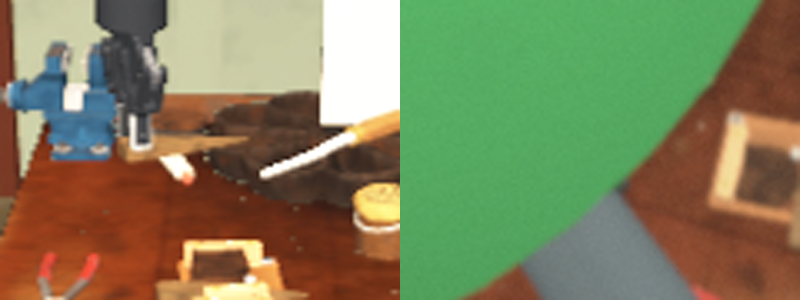

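The wedge is held level near its butt: finger at px 140, tip at 248, butt at 118. The hammer lies close to the approach lane, so I measure it.

```bash
python3 - <<'E'
from h import *
for n in('top','side'):
    W=world(n,np.load(n+'0.npy'));m=(W[...,2]>.008)&(W[...,2]<.06)&(W[...,0]>.33)&(W[...,0]<.5)&(W[...,1]>-.23)&(W[...,1]<-.03)
    Q=W[m];
    for y in np.arange(-.22,-.04,.01):
        q=Q[(Q[:,1]>=y)&(Q[:,1]<y+.01)]
        if len(q): print(n,round(y,2),'x',q[:,0].min().round(3),q[:,0].max().round(3),'zmax',q[:,2].max().round(3))
print(env.read_state()['eef_pos'])
to([.3788,-.068,.12],.085+.07-np.pi/2)
to([.4287,-.0595,.12],.085+.07-np.pi/2)
E
```

```text
top -0.22 x 0.33 0.351 zmax 0.032
top -0.21 x 0.334 0.421 zmax 0.033
top -0.2 x 0.341 0.499 zmax 0.028
top -0.19 x 0.345 0.485 zmax 0.03
top -0.18 x 0.351 0.369 zmax 0.031
top -0.17 x 0.331 0.431 zmax 0.029
top -0.16 x 0.338 0.441 zmax 0.03
top -0.15 x 0.368 0.447 zmax 0.03
top -0.14 x 0.372 0.498 zmax 0.028
top -0.13 x 0.379 0.453 zmax 0.035
top -0.12 x 0.377 0.444 zmax 0.036
top -0.11 x 0.347 0.435 zmax 0.033
top -0.1 x 0.346 0.428 zmax 0.041
top -0.09 x 0.351 0.403 zmax 0.042
top -0.08 x 0.357 0.439 zmax 0.035
top -0.06 x 0.445 0.454 zmax 0.011
top -0.05 x 0.335 0.378 zmax 0.01
side -0.22 x 0.334 0.356 zmax 0.031
side -0.21 x 0.34 0.358 zmax 0.027
side -0.2 x 0.349 0.364 zmax 0.027
side -0.19 x 0.353 0.368 zmax 0.025
side -0.18 x 0.354 0.374 zmax 0.027
side -0.17 x 0.36 0.378 zmax 0.026
side -0.16 x 0.367 0.443 zmax 0.024
side -0.15 x 0.374 0.446 zmax 0.025
side -0.14 x 0.381 0.453 zmax 0.025
side -0.13 x 0.385 0.452 zmax 0.029
side -0.12 x 0.375 0.446 zmax 0.031
side -0.11 x 0.348 0.414 zmax 0.037
side -0.1 x 0.347 0.41 zmax 0.04
side -0.09 x 0.36 0.369 zmax 0.037
side -0.08 x 0.368 0.371 zmax 0.032
[0.43904685 0.28715834 0.1160655 ]
at [0.439  0.2872 0.1161] axes x [ 0.906  0.422 -0.003] q7 -2.09 -> shift [-204.6  296.5   -3.3] turn [0.001 0.003 0.281]
at [0.439  0.2872 0.1161] axes x [ 0.906  0.422 -0.003] q7 -2.09 -> shift [-155.8  309.9   -3.5] turn [0.001 0.003 0.281]
```

Request:
servo_tool --plan '[-20, 40, 0, 0, 0, 0.05, -40, 85, 0, 0, 0, 0.1, -60, 130, 0, 0, 0, 0.15, -80, 175, 0, 0, 0, 0.2, -105, 220, 0, 0, 0, 0.25, -125, 262, 0, 0, 0, 0.281, -142, 300, 0, 0, 0, 0.281, -149, 313, 0, 0, 0, 0.281, -149, 313, 0, 0, 0, 0.281, -149, 313, 0, 0, 0, 0.281]'

```text
t: 14.98
eef_pos: [0.4371, -0.0568, 0.1171]
orientation: [-3.131, -0.247, 0.0]
wrist_force: [0.7, 0.1, -1.1]
opening: 0.335
finger_force: 79.3
```

```bash
python3 - <<'E'
from h import *
to([.438,-.0586,.06],.085+.07-np.pi/2)
o=[]
for n,z in(('top',.075),('side',.075)):
    p,d=grab(n,n+'6.png');np.save(n+'6.npy',d)
    q=cv2.imread(f'pics/{n}6.png')
    o.append(cv2.resize(q[150:250,200:330],(400,300),interpolation=cv2.INTER_CUBIC))
cv2.imwrite('pics/o6.png',np.hstack(o))
to([.438,-.0586,.06],.085+.07-np.pi/2)
for n in('top','side'):
    for t,z in(('wedge',.08),('wedge_tip',.082),('heel',.012),('cheek',.022)):
        print(n,t,[(np.round(x['xy']).tolist(),round(x['confidence'],2),ray(n,x['xy'],z).round(4)[:2].tolist()) for x in env.landmark_of(n,t)[:3]])
E
```

```text
at [ 0.4371 -0.0568  0.1171] axes x [0.988 0.157 0.   ] q7 -1.53 -> shift [ 0.6  2.  57.1] turn [-0.001  0.     0.003]
at [ 0.4372 -0.0567  0.1172] axes x [0.987 0.158 0.   ] q7 -1.53 -> shift [ 0.5  2.  57.2] turn [-0.001 -0.     0.003]
top wedge []
top wedge_tip []
top heel [([321.0, 209.0], 0.78, [0.5476, -0.211]), ([260.0, 193.0], 0.61, [0.5406, -0.0043])]
top cheek [([224.0, 182.0], 0.44, [0.5382, 0.1196])]
side wedge [([238.0, 197.0], 0.61, [0.4885, -0.0453])]
side wedge_tip [([299.0, 256.0], 0.71, [0.6472, -0.3681]), ([269.0, 198.0], 0.61, [0.5789, -0.0536])]
side heel [([257.0, 251.0], 0.93, [0.5508, -0.232]), ([256.0, 207.0], 0.46, [0.5416, 0.0323])]
side cheek []
```

View pics/o6.png

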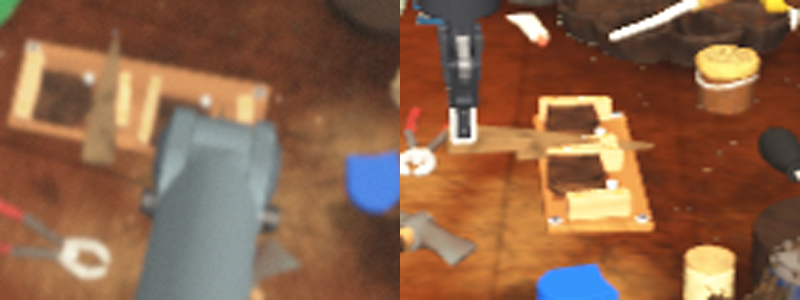

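The held wedge is level and behind the gap, its right finger (top px 268,215) clear of the hammer head (275,265). I lower in two stages.

Request:
servo_tool --plan '[0, 1, 20, 0, 0, 0, 0, 2, 40, 0, 0, 0, 0, 2, 55, 0, 0, 0, 0, 2, 55, 0, 0, 0]'

```text
t: 15.98
eef_pos: [0.4362, -0.0606, 0.0612]
orientation: [-3.131, -0.243, 0.004]
wrist_force: [-0.2, 0.6, -0.4]
opening: 0.326
finger_force: 79.3
```

Request:
servo_tool --plan '[0, 0, 6, 0, 0, 0, 0, 0, 11, 0, 0, 0, 0, 0, 11, 0, 0, 0]'

```text
t: 16.35
eef_pos: [0.4372, -0.0607, 0.0512]
orientation: [-3.132, -0.243, 0.001]
wrist_force: [-0.5, -0.4, -0.7]
opening: 0.332
finger_force: 79.3
```

Request:
servo_tool --plan '[6, 0, 0, 0, 0, 0, 12, 0, 0, 0, 0, 0, 18, 0, 0, 0, 0, 0, 24, 0, 0, 0, 0, 0, 24, 0, 0, 0, 0, 0]'

```text
t: 16.98
eef_pos: [0.462, -0.0568, 0.0515]
orientation: [-3.132, -0.243, -0.002]
wrist_force: [-0.4, 0.9, -2.0]
opening: 0.33
finger_force: 79.3
```

Request:
servo_tool --plan '[4, 0, 0, 0, 0, 0, 8, 0, 0, 0, 0, 0, 12, 0, 0, 0, 0, 0, 12, 0, 0, 0, 0, 0]'

```text
t: 17.48
eef_pos: [0.4735, -0.0551, 0.0514]
orientation: [-3.132, -0.243, -0.001]
wrist_force: [0.1, 0.4, -1.1]
opening: 0.336
finger_force: 79.3
```

Request:
servo_tool --plan '[3, 0, 0, 0, 0, 0, 6, 0, 0, 0, 0, 0, 8, 0, 0, 0, 0, 0, 8, 0, 0, 0, 0, 0]'

```text
t: 17.98
eef_pos: [0.4811, -0.0539, 0.0513]
orientation: [-3.132, -0.243, -0.0]
wrist_force: [-0.3, -0.2, -1.5]
opening: 0.333
finger_force: 79.3
```

Request:
servo_tool --plan '[2, 0, 0, 0, 0, 0, 4, 0, 0, 0, 0, 0, 4, 0, 0, 0, 0, 0]'

```text
t: 18.35
eef_pos: [0.485, -0.0531, 0.0513]
orientation: [-3.132, -0.243, -0.0]
wrist_force: [0.2, 0.4, -1.7]
opening: 0.333
finger_force: 79.3
```

Request:
servo_tool --plan '[1.5, 0, 0, 0, 0, 0, 3, 0, 0, 0, 0, 0, 3, 0, 0, 0, 0, 0]'

```text
t: 18.73
eef_pos: [0.4879, -0.0524, 0.0513]
orientation: [-3.132, -0.244, -0.0]
wrist_force: [-0.4, 1.7, -1.6]
opening: 0.331
finger_force: 79.3
```

Request:
servo_tool --plan '[1.5, 0, 0, 0, 0, 0, 3, 0, 0, 0, 0, 0, 3, 0, 0, 0, 0, 0]'

```text
t: 19.1
eef_pos: [0.4908, -0.0519, 0.0512]
orientation: [-3.132, -0.244, -0.0]
wrist_force: [-0.3, 3.2, -0.9]
opening: 0.334
finger_force: 79.3
```

Request:
servo_tool --plan '[1, 0, 0, 0, 0, 0, 2, 0, 0, 0, 0, 0, 2, 0, 0, 0, 0, 0]'

```text
t: 19.48
eef_pos: [0.4926, -0.0516, 0.0512]
orientation: [-3.132, -0.244, 0.0]
wrist_force: [-1.0, 3.8, -1.0]
opening: 0.335
finger_force: 79.4
```

The cheek pushes the wedge left, so I ease left while advancing.

Request:
servo_tool --plan '[0.5, -1, 0, 0, 0, 0, 1, -1.5, 0, 0, 0, 0, 2, -1.5, 0, 0, 0, 0, 2, -1.5, 0, 0, 0, 0]'

```text
t: 19.98
eef_pos: [0.4949, -0.0507, 0.0514]
orientation: [3.132, 0.242, 0.001]
wrist_force: [-0.8, 1.4, -2.5]
opening: 0.333
finger_force: 79.3
```

Request:
servo_tool --plan '[1, 0, 0, 0, 0, 0, 2, -0.3, 0, 0, 0, 0, 2, -0.3, 0, 0, 0, 0]'

```text
t: 20.35
eef_pos: [0.4968, -0.0501, 0.0514]
orientation: [3.132, 0.242, 0.001]
wrist_force: [-0.4, -0.1, -1.2]
opening: 0.336
finger_force: 79.3
```

Request:
servo_tool --plan '[1, 0, 0, 0, 0, 0, 2, 0, 0, 0, 0, 0, 2, 0, 0, 0, 0, 0]'

```text
t: 20.72
eef_pos: [0.4986, -0.0496, 0.0514]
orientation: [3.132, 0.243, 0.001]
wrist_force: [-0.2, 0.6, -1.1]
opening: 0.331
finger_force: 79.3
```

Request:
servo_tool --plan '[1, 0, 0, 0, 0, 0, 2, 0, 0, 0, 0, 0, 2, 0, 0, 0, 0, 0]'

```text
t: 21.1
eef_pos: [0.5005, -0.0491, 0.0513]
orientation: [3.132, 0.243, 0.0]
wrist_force: [-0.5, 1.1, -0.9]
opening: 0.333
finger_force: 79.3
```

Request:
servo_tool --plan '[1, 0, 0, 0, 0, 0, 1.5, 0, 0, 0, 0, 0, 1.5, 0, 0, 0, 0, 0]'

```text
t: 21.48
eef_pos: [0.5019, -0.0489, 0.0513]
orientation: [3.132, 0.243, 0.0]
wrist_force: [-0.9, 0.9, -1.7]
opening: 0.33
finger_force: 79.3
```

Request:
servo_tool --plan '[1, 0, 0, 0, 0, 0, 2, 0, 0, 0, 0, 0, 2, 0, 0, 0, 0, 0]'

```text
t: 21.85
eef_pos: [0.5039, -0.0484, 0.0513]
orientation: [-3.132, -0.243, -0.0]
wrist_force: [0.4, 0.1, -1.0]
opening: 0.334
finger_force: 79.3
```

Request:
servo_tool --plan '[1, 0, 0, 0, 0, 0, 2, 0, 0, 0, 0, 0, 2, 0, 0, 0, 0, 0]'

```text
t: 22.22
eef_pos: [0.5059, -0.048, 0.0513]
orientation: [-3.132, -0.243, -0.0]
wrist_force: [-0.4, 1.1, -1.2]
opening: 0.329
finger_force: 79.3
```

Request:
servo_tool --plan '[1, 0, 0, 0, 0, 0, 1.5, 0, 0, 0, 0, 0, 1.5, 0, 0, 0, 0, 0]'

```text
t: 22.6
eef_pos: [0.507, -0.0478, 0.0512]
orientation: [-3.132, -0.243, 0.001]
wrist_force: [-1.8, 1.4, -1.2]
opening: 0.335
finger_force: 79.4
```

Request:
servo_tool --plan '[0.5, 0, 0, 0, 0, 0, 1, 0, 0, 0, 0, 0, 1, 0, 0, 0, 0, 0]'

```text
t: 22.98
eef_pos: [0.5077, -0.0477, 0.0511]
orientation: [-3.132, -0.243, 0.002]
wrist_force: [-3.0, 2.8, -1.3]
opening: 0.331
finger_force: 79.4
```

Request:
servo_tool --plan '[0.5, 0, 0, 0, 0, 0, 1, 0, 0, 0, 0, 0, 1, 0, 0, 0, 0, 0]'

```text
t: 23.35
eef_pos: [0.5085, -0.0475, 0.051]
orientation: [-3.132, -0.243, 0.002]
wrist_force: [-3.5, 2.8, -1.4]
opening: 0.331
finger_force: 79.4
```

Request:
servo_tool --plan '[0.5, 0, 0, 0, 0, 0, 1, 0, 0, 0, 0, 0, 1, 0, 0, 0, 0, 0]'

```text
t: 23.72
eef_pos: [0.5091, -0.0474, 0.0509]
orientation: [-3.132, -0.243, 0.004]
wrist_force: [-4.7, 3.7, -0.2]
opening: 0.336
finger_force: 79.5
```

Force is rising as it jams. I look before pressing on.

```bash
python3 - <<'E'
from h import *
o=[]
for n,r in(('top',(160,220,215,295)),('side',(180,240,220,300))):
    p,d=grab(n,n+'7.png')
    q=cv2.imread(f'pics/{n}7.png')
    o.append(cv2.resize(q[r[0]:r[1],r[2]:r[3]],(400,300),interpolation=cv2.INTER_CUBIC))
cv2.imwrite('pics/o7.png',np.hstack(o))
print(env.read_state()['wrist_force'])
E
```

```text
[-3.87126525  1.65265473 -0.75475447]
```

View pics/o7.png

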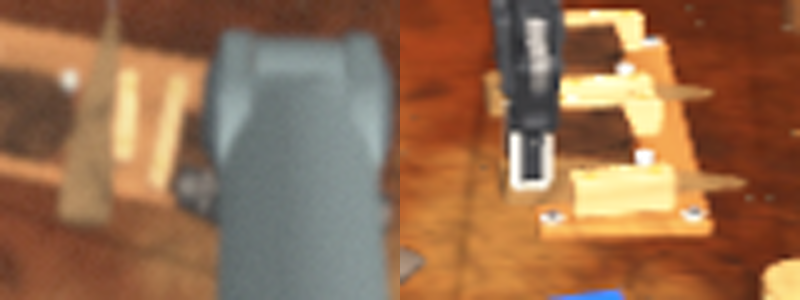

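The wedge is in the gap: its tip (side px 745,183) stands past the board like the neighbour's, and the heel is against the fence. I press on gently.

Request:
servo_tool --plan '[0.5, -0.3, 0, 0, 0, 0, 1, -0.6, 0, 0, 0, 0, 1, -0.6, 0, 0, 0, 0]'

```text
t: 24.2
eef_pos: [0.5095, -0.0472, 0.0507]
orientation: [3.132, 0.242, -0.006]
wrist_force: [-4.8, 0.8, -1.4]
opening: 0.334
finger_force: 79.5
```

Request:
servo_tool --plan '[0.5, 0, 0, 0, 0, 0, 1, 0, 0, 0, 0, 0, 1, 0, 0, 0, 0, 0]'

```text
t: 24.58
eef_pos: [0.5098, -0.0472, 0.0505]
orientation: [3.132, 0.242, -0.008]
wrist_force: [-5.6, 1.4, 0.5]
opening: 0.333
finger_force: 79.6
```

Request:
servo_tool --plan '[0.5, 0, 0, 0, 0, 0, 1, 0, 0, 0, 0, 0, 1, 0, 0, 0, 0, 0]'

```text
t: 24.95
eef_pos: [0.5101, -0.0471, 0.0504]
orientation: [3.132, 0.242, -0.01]
wrist_force: [-6.8, 1.7, 0.2]
opening: 0.333
finger_force: 79.7
```

Request:
servo_tool --plan '[0.7, 0, 0, 0, 0, 0, 1.4, 0, 0, 0, 0, 0, 2, 0, 0, 0, 0, 0, 2, 0, 0, 0, 0, 0]'

```text
t: 25.45
eef_pos: [0.5107, -0.047, 0.0499]
orientation: [3.131, 0.242, -0.015]
wrist_force: [-8.8, 0.8, 1.0]
opening: 0.328
finger_force: 79.9
```

Request:
servo_tool --plan '[0.7, 0, 0, 0, 0, 0, 1.4, 0, 0, 0, 0, 0, 2, 0, 0, 0, 0, 0, 2, 0, 0, 0, 0, 0]'

```text
t: 25.95
eef_pos: [0.5112, -0.0469, 0.0495]
orientation: [3.131, 0.242, -0.02]
wrist_force: [-10.0, 0.6, 2.4]
opening: 0.335
finger_force: 80.1
```

Request:
servo_tool --plan '[0.7, 0, 0, 0, 0, 0, 1.4, 0, 0, 0, 0, 0, 2, 0, 0, 0, 0, 0, 2, 0, 0, 0, 0, 0]'

```text
t: 26.45
eef_pos: [0.5117, -0.0468, 0.0491]
orientation: [3.131, 0.241, -0.025]
wrist_force: [-12.1, 0.8, 3.9]
opening: 0.336
finger_force: 80.3
```

Request:
servo_tool --plan '[0.7, 0, 0, 0, 0, 0, 1.4, 0, 0, 0, 0, 0, 2, 0, 0, 0, 0, 0, 2, 0, 0, 0, 0, 0, 2, 0, 0, 0, 0, 0]'

```text
t: 27.08
eef_pos: [0.5121, -0.0467, 0.0488]
orientation: [3.131, 0.241, -0.03]
wrist_force: [-15.2, 2.0, 5.2]
opening: 0.335
finger_force: 80.5
```

```bash
python3 - <<'E'
from h import *
o=[]
for n,r in(('top',(160,220,215,295)),('side',(185,230,235,295))):
    p,d=grab(n,n+'8.png')
    q=cv2.imread(f'pics/{n}8.png')
    o.append(cv2.resize(q[r[0]:r[1],r[2]:r[3]],(400,300),interpolation=cv2.INTER_CUBIC))
cv2.imwrite('pics/o8.png',np.hstack(o))
s=env.read_state();print(s['wrist_force'],s['eef_pos'],s['wrist_torque'])
E
```

```text
[-14.66202413   1.35853143   5.46448749] [ 0.51211879 -0.04666308  0.04879697] [0.38363551 3.24196286 0.12975401]
```

View pics/o8.png

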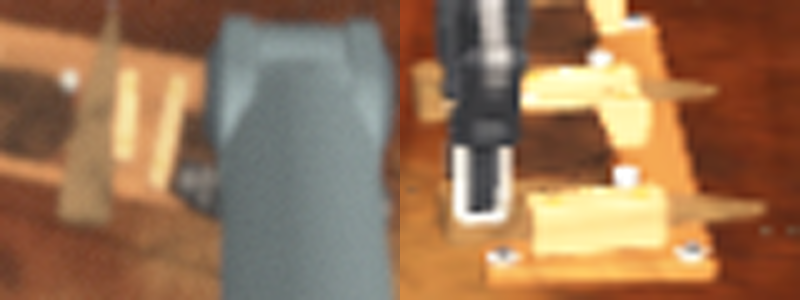

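The view shows the wedge jammed with its tip (765,208) past the board and the heel against the fence. The push holds steady at about 15 N, so I hand in.

```bash
python3 -c "
from bench import env
print(env.finish_job())"
```

```text
the job is handed in; nothing more can be done
None
```

I handed the job in with the heel in the right-hand bay against the fence and the wedge pressed home at about 15 N, still gripped at about 80 N; I judged "flush" from the push force and the camera view, both limited to a few mm, and the hand-in returned no verdict.

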